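Clear the cup and hang the griddle scraper back on its hook

ROBOT

A 6-joint arm with a two-finger parallel gripper is mounted at the origin on the work surface. World frame = base frame: x ahead of the robot, y to its left, z up, the work surface at z = 0. Lengths are in m, angles in degrees, forces in N, time in s.
With the tool pointing down it reaches from about 0.3 to 0.75 m from the base axis. Payload 8.5 kg.
Tool frame: the origin (TCP) lies midway between the tips of the shut fingers; the grasp point (between the pads) lies 19 mm behind it (env.grasp_offset is the distance from the TCP to the grasp point, in m); z points along the fingers, y is the line along which they close (so a half turn about z gives the same grasp; the last joint's range is limited). The gripper opens to 85 mm and grips with 20 to 120 N. Pads are 22 mm wide; open, the fingers measure 114 mm over their backs; the gripper's body (76 mm by 85 mm) begins 54 mm behind the grasp point. The pads swing forward as they close: fully open they stand 13 mm farther back than shut.
Start: joints at [-86.362, 21.807, 74.336, -0, 83.858, -12.336], TCP at [0.151, -0.529, 0.231] pointing down, gripper open.
Joint ranges: [-178.18, 178.18], [-50.72, 133.34], [12.68, 142.11], [-81.47, 261.47], [9.98, 163.14], [-165.26, 165.26]. Speed limits (degrees/s): [136.94, 136.94, 180, 180, 180, 180].

INTERFACE

Orientations are given as a 3x3 rotation matrix whose columns are the frame's x, y, z axes.
In Python, from rig import env gives the robot as it stands.
- The arm moves only by the tool servo_tool, never from a script. Its argument "deltas" is text: rows parted by semicolons, each of 7 numbers parted by spaces: the opening, from 0 (shut) to 1 (fully open), then the shift along the tool's x, y, z in mm, then the turn, a rotation vector about the tool's x, y, z in rad. A call has 1 to 8 rows; each row shifts and turns the commanded pose from where the row before left it, along the tool's axes as they then stand; what a row does not reach is not made up. A row lasts 1/12 s, in which the tool goes at most 41.7 mm and 7.16 degrees, less where a joint would pass 70% of its speed; a pose out of reach is approached as far as the arm can. A call is refused whole if a number of a shift passes 41.7 or a number of a turn 0.125, either way. A call with a gripper value outside its range is refused whole. The fingers move at their own pace and stop on an object; "newtons" is the grip in N (left out, the last holds). Time passes only in rows, so rows that do not move let the fingers close. It gives the time, the measured TCP pose, the force, the opening and the grip force at its end, in the units of the state.
- env.observe(): the state, without advancing time (a new reading comes with each control period).
- env.get_image(name): name is "side" or "top" or "wrist"; returns a dict with "img" (420x560x3 uint8, red, green, blue), "depth" (420x560 float32, m along the optical axis (not along the pixel's ray), 0 where there is no reading), "camera_matrix" (3x3 intrinsics, pixels), "world_to_cam" (4x4, takes a point from world to camera coordinates). Camera axes: x right, y down, z forward; pixel columns grow to the right and rows downward; lengths in m; the calibration is good to about 2 mm. A picture is of the moment at which its call begins.
- env.close_job(): hands the job in; it is judged then, once.
Trained networks look in a picture, given as the dict that the camera call returned (one of the last four; its "shot" number tells which), for a name from the list of things; names that differ only in an ending like _2 or _b are one class to them, and where a whole thing is asked for, a point or a joint stands for the part that bears it (a point fixed in the world has none). Each returns a list of dicts, best first, with "conf" (0 to 1); they miss things now and then, are a little off and sometimes report something else, mostly with a low value. They report only what shows in the picture. A call takes as long as a camera call.
- env.spot_in(name, picture): "bbox" ([centre column, centre row, width, height] in pixels, round what is visible of it).
- env.spot_point(name, picture): "uv" ([column, row] in pixels: a listed point, or the origin of a listed thing).
The state is a dict: "time_s": time; "q": joint angles; "qvel": joint speeds; "joint_efforts": joint torques, N m; "position": TCP position; "tool_rot": TCP orientation; "ft_force": force on the tool from outside, world axes, zero at the start; "wrist_torque": the same for the moment, N m; "grip_width": finger opening in m; "gripper_force": force on a finger pad.
Only numpy, scipy, OpenCV 4.12 (cv2) and the standard library are available. Lean on these libraries where they do the work, as an engineer would, in place of code of your own. Each camera call takes 0.05 s, during which the arm holds its last target. There are 200 camera calls.

TASK

Someone left a steel water cup standing under the free hook of the utensil stand, where it blocks the hanging place. First take the cup away, keeping it upright, and stand it on the serving tray beside the stone bowl; then pick up the griddle scraper and hang it by the eye at the end of its handle on that free hook, right down in the hook's bend, blade down, hanging still. Do not knock the skimmer off its hook or push the stone bowl or the small dip dish about.

Things in the scene. Friction and masses are not known exactly. Their poses are not given: they have to be found in the camera images.
- scraper: Loose griddle scraper, 0.2 kg, lying flat: black handle 24 wide, 15 thick with a ring-shaped eye at one end, flat steel blade 80 wide, 68 long, 3 thick at the other; 244 mm overall. Origin: underside, centre line, 115 mm from the eye's centre, 110 from the blade's edge; balance point 10 mm nearer the blade. x along the tool to the eye, z up. The handle spans x = -25 to +99 mm.
- scraper_eye (a point): Centre of the scraper's eye (hole 22 mm in diameter, through the tool's thickness; ring 38 mm outside, 10 mm thick, mid-plane 7.5 mm above the underside). Same axes as the scraper.
- cup: Loose plain steel tumbler, about 0.11 kg, standing upright on the table under the free hook: 90 mm high, 64 mm across the rim, tapering to 51 mm at the foot, wall 3 mm. Origin at the centre of its underside, z up.
- tray: Fixed grey-brown serving tray, 200 (x) by 340 (y) mm, rim 18 mm high and 4 mm thick, floor 4 mm thick. Origin at the centre of its underside. The stone bowl stands in its +y half; its -y half is empty.
- bowl: Black stone soup bowl, 118 mm across, 68 mm high, 0.65 kg, loose, standing on the tray. Bystander. Origin at the centre of its underside.
- stand: Fixed steel utensil stand. Origin on the table midway between its two posts (16 mm thick, at y = +-230 mm). Top rail 16 mm thick along y, axis 330 mm up; lower rail 12 mm thick, 130 mm up, straight below. Each post has a foot 120 (x) by 30 (y) mm, 12 high. The hooks point to its -x, towards the robot.
- free_hook: Empty J-hook of 8 mm steel rod, fixed on the top rail. Origin on the rail's axis, 330 mm up. Rod axis in the hook's xz plane: down at x -12 to z -30, level bend from x -24 to -36 at z -44, then from x -43, z -38 straight up and out to the tip at x -62, z -12 mm (53 degrees above level). A hung eye's centre is at x -30, z -51. A tool let go at a slant swings; give it about 3 s to come to rest.
- free_hook_seat (a point): Top of the rod in the bend of the free hook: where the eye has to rest (290 mm up). A scraper hung here has its blade edge about 54 mm above the table. Same axes as the hook.
- free_hook_tip (a point): Tip of the free hook (end of the rod's axis). Same axes as the hook.
- used_hook: The other J-hook, of the same shape; the skimmer hangs on it.
- skimmer: Loose skimmer (round perforated steel disc of 94 mm, black handle) hanging on the used hook, 237 mm long below its eye. Bystander. Origin at the centre of its eye, z up along the handle.
- dip_dish: Small black dip dish, 84 mm across, 22 mm high, loose on the table. Bystander. Origin at the centre of its underside.

How it is judged (in metres and radians):
On the way, in this order (a step that is already met when the one before it is completed fails the run):
1. the cup stands upright on the tray, let go (x of cup in the frame of tray between -0.075 and 0.075 m and y of cup in the frame of tray between -0.145 and 0.145 m and z of cup in the frame of tray below 0.01 m and angle between cup's own z axis and vertical below 0.1 rad and contact force between cup and the fingers below 0.1 N), for 0.2 s.
2. the scraper hangs on the free hook by its eye (contact force between scraper and free_hook above 0.4 N and distance between scraper_eye and free_hook_seat below 0.02 m and angle between scraper's own x axis and vertical below 0.3 rad), for 0.2 s.
At the end, for the whole second after the job is handed in: Scraper hangs from the free hook, still and plumb to 17 degrees, blade down, its eye centre within 18 mm along and 12 mm across the hook of the seat and up to 18 mm below it. Cup stands upright on the tray floor, its centre 25 mm or more inside the tray edge (contact force between scraper and free_hook above 0.4 N and x of scraper_eye in the frame of free_hook_seat between -0.018 and 0.018 m and y of scraper_eye in the frame of free_hook_seat between -0.012 and 0.012 m and z of scraper_eye in the frame of free_hook_seat between -0.018 and 0.002 m and angle between scraper's own x axis and vertical below 0.3 rad and linear speed of scraper below 0.15 m/s and x of cup in the frame of tray between -0.075 and 0.075 m and y of cup in the frame of tray between -0.145 and 0.145 m and z of cup in the frame of tray below 0.01 m and angle between cup's own z axis and vertical below 0.1 rad); the robot touches nothing.
It fails at once if the cup is tipped over (more than 0.6 rad) (angle between cup's own z axis and vertical above 0.6 rad).
It fails at once if the skimmer is knocked off its hook (its eye moved more than 35 mm) (distance of skimmer from where it was at the start of the episode above 0.035 m).
It fails at once if the stone bowl is pushed more than 30 mm (distance of bowl from where it was at the start of the episode above 0.03 m).
It fails at once if the dip dish is pushed more than 30 mm (distance of dip_dish from where it was at the start of the episode above 0.03 m).
It also fails if it takes over 69 s, if anything falls off the work surface, if the arm or the gripper's body presses on something with over 40 N, if the wrist force passes 120 N, or if a joint passes its speed limit or range.

## Working session

There is one attempt and no reset: what is moved stays moved. The work goes in short steps, Python scripts to look and compute and a tool call to move; the robot and the scene stay as the last step left them, time stands still between calls to the robot, and variables do not carry over. Pictures are saved under pics/ and viewed, at most 10 in all, crops included, and the job is handed in when it is done.

Besides the shell and the picture viewer there is one more tool, called after "Call:" by a JSON object that holds its "api" and its "payload". servo_tool: Moves the arm, as the interface text tells. Its arguments: {"type":"object","properties":{"deltas":{"type":"string"},"newtons":{"type":"number"}},"required":["deltas"]}

```bash
ls; mkdir -p pics; cat > h.py <<'E'
from rig import env
import numpy as np, cv2
def shot(n,fn=None):
    p=env.get_image(n)
    if fn: cv2.imwrite('pics/'+fn,p['img'][:,:,::-1])
    return p
def world(p,uv,z=None,d=None):
    """pixel(s) to world by depth map, or by plane z"""
    K=np.array(p['camera_matrix']);T=np.linalg.inv(np.array(p['world_to_cam']))
    u,v=uv; r=np.linalg.inv(K)@[u,v,1.]
    if z is None:
        if d is None: d=p['depth'][int(round(v)),int(round(u))]
        return (T@np.r_[r*d,1])[:3]
    w=T[:3,:3]@r; o=T[:3,3]; return o+w*(z-o[2])/w[2]
def cloud(p):
    K=np.array(p['camera_matrix']);T=np.linalg.inv(np.array(p['world_to_cam']))
    v,u=np.mgrid[:420,:560]; d=p['depth']
    P=np.stack([(u-K[0,2])/K[0,0]*d,(v-K[1,2])/K[1,1]*d,d,np.ones_like(d)],-1)@T.T
    P=P[...,:3]; P[d==0]=np.nan; return P
def proj(p,X):
    c=np.array(p['world_to_cam'])@np.r_[X,1]; k=np.array(p['camera_matrix'])@c[:3]; return k[:2]/k[2]
E
python3 - <<'E'
from h import *
np.set_printoptions(precision=4,suppress=True)
for n in('top','side'):
    p=shot(n,n+'1.png')
    print(n,np.array(p['world_to_cam'])[:3])
    for k in('scraper','scraper_eye','cup','tray','bowl','stand','free_hook','free_hook_seat','free_hook_tip','used_hook','skimmer','dip_dish'):
        s=env.spot_point(k,p)[:2]
        for i in s: print(k,round(i['conf'],2),np.round(i['uv'],1),world(p,i['uv']),world(p,i['uv'],z=0.) )
E
```

```text
pics
top [[ 0.0257 -0.9997  0.0018 -0.0107]
 [-0.9807 -0.0256 -0.1938  0.5993]
 [ 0.1938  0.0032 -0.981   1.0807]]
scraper 0.62 [390.4 275.6] [ 0.4433 -0.3225  0.0174] [ 0.4443 -0.3274  0.    ]
scraper_eye 0.79 [361.7 247.7] [ 0.5209 -0.2489 -0.003 ] [ 0.5206 -0.2483  0.    ]
scraper_eye 0.73 [240.  183.1] [0.6128 0.0761 0.3211] [0.7008 0.1042 0.    ]
cup 0.97 [249.9 209.9] [0.6212 0.0723 0.0022] [0.6216 0.0724 0.    ]
tray 0.79 [157.7 268.9] [0.446  0.3243 0.001 ] [0.446  0.3246 0.    ]
bowl 0.92 [128.9 272.9] [0.4324 0.4004 0.0111] [0.4329 0.4042 0.    ]
stand 0.89 [275.8 188.4] [ 0.6872 -0.0007  0.0014] [ 0.6875 -0.0007  0.    ]
stand 0.32 [333.6 143.7] [ 0.6992 -0.1202  0.3396] [ 0.8294 -0.1694  0.    ]
free_hook 0.44 [235.5 154.8] [0.6673 0.0859 0.3449] [ 0.787   0.1211 -0.    ]
free_hook_seat 0.63 [237.9 172.8] [0.6443 0.0843 0.2917] [0.7319 0.1117 0.    ]
free_hook_seat 0.44 [235.1 157.6] [0.6619 0.0867 0.3425] [0.7783 0.1219 0.    ]
free_hook_tip 0.44 [237.9 182. ] [0.6152 0.0807 0.3207] [0.7039 0.1105 0.    ]
used_hook 0.63 [336.7 144.4] [ 0.6963 -0.1261  0.3437] [ 0.8274 -0
[... 873 characters left out ...]
  ]
bowl 0.85 [321.7 384.6] [0.4307 0.422  0.014 ] [0.4298 0.4142 0.    ]
stand 0.57 [241.6 255. ] [ 0.6932  0.0127 -0.0042] [0.6922 0.0169 0.    ]
free_hook 0.43 [234.3 182. ] [0.6811 0.1009 0.3337] [ 0.796  -0.3825 -0.    ]
free_hook_seat 0.66 [249.5 193.3] [ 0.7235 -0.3135  0.001 ] [ 0.7238 -0.3149  0.    ]
free_hook_tip 0.57 [262.9 183.9] [0.6131 0.0765 0.3177] [ 0.6824 -0.3843  0.    ]
used_hook 0.68 [241.8 138.1] [ 0.7035 -0.1214  0.337 ] [ 0.8336 -0.7458  0.    ]
skimmer 0.8 [251.3 152.6] [ 0.6778 -0.1273  0.2873] [ 0.7677 -0.6193  0.    ]
skimmer 0.4 [237.1 182.4] [0.6733 0.104  0.3352] [ 0.7845 -0.3812 -0.    ]
dip_dish 0.7 [321.9 258.6] [0.4408 0.0041 0.0029] [0.4406 0.0011 0.    ]
```

View pics/top1.png

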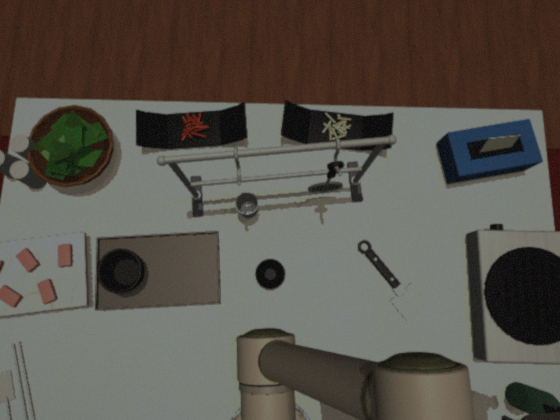

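View pics/side1.png

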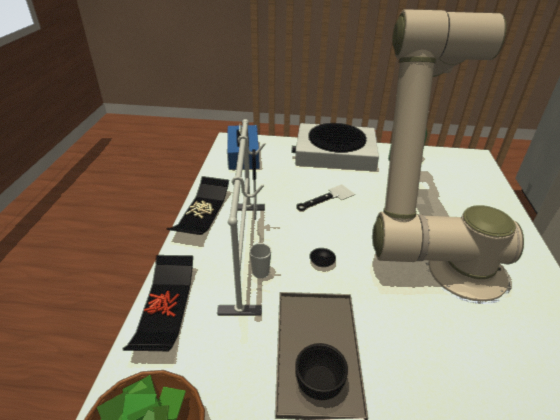

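```bash
python3 - <<'E'
from h import *
np.set_printoptions(precision=4,suppress=True)
A=[];p=shot('top');P=cloud(p);q=shot('side');Q=cloud(q)
for nm,C,pp in(('top',P,p),('side',Q,q)):
    X=C.reshape(-1,3); 
    def box(*b): 
        m=np.all([(X[:,i]>b[2*i])&(X[:,i]<b[2*i+1]) for i in range(3)],0); return X[m],pp['img'].reshape(-1,3)[m]
    s,_=box(.56,.68,.0,.15,.08,.1)
    print(nm,'cup rim n',len(s), s.min(0),s.max(0))
    if len(s)>5:
        a=np.c_[2*s[:,:2],np.ones(len(s))]; c=np.linalg.lstsq(a,(s[:,:2]**2).sum(1),rcond=None)[0]; print(c[:2],np.sqrt(c[2]+c[:2]@c[:2]))
    s,_=box(.55,.8,.04,.15,.27,.36); print('hook',len(s),s.min(0),s.max(0))
    for lo in(.28,.29,.30,.31,.32,.33): 
        t=s[(s[:,2]>lo)&(s[:,2]<lo+.01)&(s[:,0]<.675)]
        if len(t):print(lo,len(t),t.mean(0))
    r,_=box(.6,.8,-.2,.2,.32,.35); r=r[abs(r[:,1]-.08)>.03];r=r[abs(r[:,1]+.13)>.03]
    print('rail fit x=a*y+b',np.polyfit(r[:,1],r[:,0],1),r[:,2].max())
    s,col=box(.3,.6,-.42,-.2,.004,.03); print('scr',len(s),s.min(0),s.max(0))
    h=s[col.max(1)<70] ; c=h[:,:2].mean(0); print('dark',len(h),c,np.linalg.svd(h[:,:2]-c,full_matrices=0)[2][0],h[:,2].max())
    uu=np.linalg.svd(h[:,:2]-c,full_matrices=0)[2][0]; uu=uu*np.sign(uu[0]);t=(s[:,:2]-c)@uu; w=(s[:,:2]-c)@[-uu[1],uu[0]];print('along',t.min(),t.max(),'across',w.min(),w.max(),'ctr',c+uu*t.max())
E
```

```text
top cup rim n 116 [0.5904 0.0457 0.08  ] [0.652  0.1078 0.094 ]
[0.6211 0.0763] 0.02996085794858867
hook 500 [0.609  0.0414 0.2871] [0.6877 0.1499 0.3467]
0.28 17 [0.6467 0.0827 0.2886]
0.29 27 [0.6494 0.0834 0.2937]
0.3 14 [0.6434 0.0821 0.3057]
0.31 16 [0.6271 0.081  0.3157]
0.32 26 [0.6478 0.0894 0.3259]
0.33 253 [0.6681 0.1043 0.3357]
rail fit x=a*y+b [-0.1221  0.6828] 0.344621270053348
scr 1164 [ 0.3001 -0.42    0.004 ] [ 0.5981 -0.2001  0.0209]
dark 442 [ 0.4734 -0.2917] [-0.7733 -0.634 ] 0.020924502038143
along -0.20930601953273006 0.1356649620182663 across -0.17286813895795294 0.17431020831969093 ctr [ 0.5784 -0.2057]
side cup rim n 141 [0.5931 0.0487 0.0801] [0.6548 0.113  0.0922]
[0.6237 0.0813] 0.029910146283772643
hook 302 [0.6114 0.0426 0.2841] [0.6921 0.1493 0.3454]
0.28 23 [0.6478 0.0889 0.2876]
0.29 31 [0.6467 0.0885 0.2946]
0.3 19 [0.6415 0.0885 0.3047]
0.31 28 [0.6355 0.0874 0.3151]
0.32 15 [0.6584 0.0938 0.3255]
0.33 84 [0.6691 0.1109 0.3355]
rail fit x=a*y+b [-0.1219  0.6864] 0.3397502270698267
scr 290 [ 0.305  -0.4151  0.004 ] [ 0.5914 -0.2083  0.0185]
dark 154 [ 0.4771 -0.2798] [0.7787 0.6274] 0.018450470473603597
along -0.20440449873129554 0.11756720633332877 across -0.12414281414453311 0.12369820336059115 ctr [ 0.5687 -0.2061]
```

The top picture shows the cup at (247,205), the scraper between its eye (364,246) and blade (400,290), and the tray centred at (158,270). The free hook is near (238,175) and the skimmer is at (333,185). The side picture shows the same layout: stand yawed about 7°, cup at (260,260), dish at (322,258).

```bash
cat >> h.py <<'E'
from scipy.spatial.transform import Rotation as Ro
def tool(yaw,down):
    """tool z forward along yaw (deg), 'down' deg below level; tool y level, x up-ish/forward"""
    y,t=np.radians([yaw,down]); z=np.array([np.cos(y)*np.cos(t),np.sin(y)*np.cos(t),-np.sin(t)])
    x=np.array([np.cos(y)*np.sin(t),np.sin(y)*np.sin(t),np.cos(t)]); return np.c_[x,np.cross(z,x),z]
def plan(legs,smm=38.,srad=.115):
    """legs: list of (opening, tcp pos, R, n rows or None); prints rows"""
    s=env.observe(); p=np.array(s['position']);R=np.array(s['tool_rot']); print('now',s['time_s'],np.round(p,4),np.round(s['q'],1))
    out=[]
    for o,P,Rt,n in legs:
        P=np.array(P); rv=Ro.from_matrix(R.T@Rt).as_rotvec()
        n=n or int(max(1,np.ceil(max(np.linalg.norm(P-p)*1e3/smm,np.linalg.norm(rv)/srad))))
        dp=(P-p)/n; d=Ro.from_rotvec(rv/n).as_matrix()
        for i in range(n):
            out.append(f"{o:g} "+' '.join(f"{v:.1f}" for v in R.T@dp*1e3)+' '+' '.join(f"{v:.3f}" for v in rv/n)); R=R@d; 
        p=P
    for i in range(0,len(out),8): print('; '.join(out[i:i+8]).replace('-0.0 ','0 ').replace('-0.000','0').replace('0.000','0'))
E
python3 - <<'E'
from h import *
np.set_printoptions(precision=4,suppress=True)
s=env.observe();print(s['tool_rot'],s['grip_width'],s['ft_force'],env.grasp_offset)
R=tool(7.2,42);g=np.array([.6224,.0788,.062]);tc=g+.019*R[:,2]
print(tc);plan([(1,tc-.11*R[:,2],R,None)])
R2=R@np.diag([-1,-1,1]);plan([(1,tc-.11*R[:,2],R2,None)])
E
```

```text
[[ 0.9614  0.2752  0.    ]
 [ 0.2752 -0.9614  0.    ]
 [ 0.     -0.     -1.    ]] 0.08548430696105629 [ 0.722  -0.2702  0.2727] 0.0187
[0.6364 0.0806 0.0493]
now 1.4 [ 0.1513 -0.5287  0.2313] [-86.4  21.8  74.3   0.   83.9 -12.3]
1 27.7 -23.2 5.4 -0.003 0.042 0.007; 1 27.2 -23.5 6.5 -0.003 0.042 0.007; 1 26.8 -23.7 7.5 -0.003 0.042 0.007; 1 26.3 -23.9 8.6 -0.003 0.042 0.007; 1 25.7 -24.1 9.6 -0.003 0.042 0.007; 1 25.1 -24.3 10.6 -0.003 0.042 0.007; 1 24.5 -24.5 11.5 -0.003 0.042 0.007; 1 23.8 -24.7 12.5 -0.003 0.042 0.007
1 23.1 -25.0 13.4 -0.003 0.042 0.007; 1 22.3 -25.2 14.2 -0.003 0.042 0.007; 1 21.5 -25.4 15.1 -0.003 0.042 0.007; 1 20.7 -25.6 15.9 -0.003 0.042 0.007; 1 19.8 -25.8 16.6 -0.003 0.042 0.007; 1 18.9 -26.0 17.4 -0.003 0.042 0.007; 1 18.0 -26.2 18.1 -0.003 0.042 0.007; 1 17.1 -26.3 18.7 -0.003 0.042 0.007
1 16.1 -26.5 19.3 -0.003 0.042 0.007; 1 15.1 -26.7 19.9 -0.003 0.042 0.007; 1 14.0 -26.9 20.4 -0.003 0.042 0.007; 1 13.0 -27.0 20.9 -0.003 0.042 0.007
now 1.4 [ 0.1513 -0.5287  0.2313] [-86.4  21.8  74.3   0.   83.9 -12.3]
1 20.5 -17.2 4.0 -0.045 -0.003 -0.102; 1 22.1 
[... 277 characters left out ...]
0.045 -0.003 -0.102; 1 26.5 5.2 0.6 -0.045 -0.003 -0.102; 1 25.9 7.9 0.8 -0.045 -0.003 -0.102; 1 24.9 10.4 1.1 -0.045 -0.003 -0.102; 1 23.8 12.8 1.5 -0.045 -0.003 -0.102; 1 22.4 15.1 2.1 -0.045 -0.003 -0.102; 1 20.7 17.2 2.7 -0.045 -0.003 -0.102; 1 18.9 19.1 3.5 -0.045 -0.003 -0.102
1 16.9 20.7 4.3 -0.045 -0.003 -0.102; 1 14.7 22.1 5.2 -0.045 -0.003 -0.102; 1 12.5 23.2 6.2 -0.045 -0.003 -0.102; 1 10.1 24.0 7.2 -0.045 -0.003 -0.102; 1 7.6 24.6 8.3 -0.045 -0.003 -0.102; 1 5.1 24.8 9.4 -0.045 -0.003 -0.102; 1 2.7 24.8 10.5 -0.045 -0.003 -0.102; 1 0.2 24.4 11.6 -0.045 -0.003 -0.102
1 -2.2 23.8 12.7 -0.045 -0.003 -0.102; 1 -4.5 22.8 13.8 -0.045 -0.003 -0.102; 1 -6.7 21.6 14.8 -0.045 -0.003 -0.102
```

Call:
{"api": "servo_tool", "payload": {"deltas": "1 27.7 -23.2 5.4 -0.003 0.042 0.007; 1 27.2 -23.5 6.5 -0.003 0.042 0.007; 1 26.8 -23.7 7.5 -0.003 0.042 0.007; 1 26.3 -23.9 8.6 -0.003 0.042 0.007; 1 25.7 -24.1 9.6 -0.003 0.042 0.007; 1 25.1 -24.3 10.6 -0.003 0.042 0.007; 1 24.5 -24.5 11.5 -0.003 0.042 0.007; 1 23.8 -24.7 12.5 -0.003 0.042 0.007", "newtons": 40}}

```text
time_s: 2.07
position: [0.3135, -0.2876, 0.1883]
tool_rot: [[0.92, 0.217, 0.327], [0.21, -0.976, 0.059], [0.332, 0.015, -0.943]]
ft_force: [1.1, -0.6, -0.2]
grip_width: 0.0853
gripper_force: 0.0
```

Call:
{"api": "servo_tool", "payload": {"deltas": "1 23.1 -25.0 13.4 -0.003 0.042 0.007; 1 22.3 -25.2 14.2 -0.003 0.042 0.007; 1 21.5 -25.4 15.1 -0.003 0.042 0.007; 1 20.7 -25.6 15.9 -0.003 0.042 0.007; 1 19.8 -25.8 16.6 -0.003 0.042 0.007; 1 18.9 -26.0 17.4 -0.003 0.042 0.007; 1 18.0 -26.2 18.1 -0.003 0.042 0.007; 1 17.1 -26.3 18.7 -0.003 0.042 0.007"}}

```text
time_s: 2.73
position: [0.4742, -0.0475, 0.1457]
tool_rot: [[0.77, 0.157, 0.618], [0.128, -0.987, 0.092], [0.625, 0.009, -0.781]]
ft_force: [1.6, -0.7, -0.2]
grip_width: 0.0857
gripper_force: 0.0
```

```bash
python3 - <<'E'
from h import *
R=tool(7.2,42);g=np.array([.6224,.0788,.062]);tc=g+.019*R[:,2]
plan([(1,tc-.11*R[:,2],R,None),(1,tc,R,5)])
p=shot('wrist','w1.png')
for k in('cup','free_hook_seat'): print(k,[(i['conf'],i['uv']) for i in env.spot_point(k,p)])
P=cloud(p).reshape(-1,3);s=P[(P[:,2]>.082)&(P[:,2]<.096)&(abs(P[:,0]-.62)<.05)&(abs(P[:,1]-.08)<.05)];print(len(s),s.min(0),s.max(0))
E
```

```text
now 2.7333 [ 0.4742 -0.0475  0.1457] [-34.   11.5 120.1  56.6  30.4   1. ]
1 15.8 -25.9 19.7 -0.004 0.041 0.007; 1 14.8 -26.1 20.2 -0.004 0.041 0.007; 1 13.8 -26.3 20.7 -0.004 0.041 0.007; 1 12.8 -26.5 21.1 -0.004 0.041 0.007; 1 0.0 0.0 22.0 0 0 0; 1 0.0 0.0 22.0 0 0 0; 1 0.0 0.0 22.0 0 0 0; 1 0.0 0.0 22.0 0 0 0
1 0.0 0.0 22.0 0 0 0
cup [(0.66, [188.3, 156.9])]
free_hook_seat []
1323 [0.59121336 0.04662411 0.08200052] [0.65541433 0.11080578 0.09027798]
```

Call:
{"api": "servo_tool", "payload": {"deltas": "1 15.8 -25.9 19.7 -0.004 0.041 0.007; 1 14.8 -26.1 20.2 -0.004 0.041 0.007; 1 13.8 -26.3 20.7 -0.004 0.041 0.007; 1 12.8 -26.5 21.1 -0.004 0.041 0.007; 1 0 0 0 0 0 0"}}

```text
time_s: 3.3
position: [0.5408, 0.045, 0.129]
tool_rot: [[0.68, 0.137, 0.72], [0.095, -0.991, 0.099], [0.727, 0.001, -0.687]]
ft_force: [-0.6, 0.1, -0.3]
grip_width: 0.0856
gripper_force: 0.0
```

```bash
python3 - <<'E'
from h import *
R=tool(7.2,42);g=np.array([.6224,.0788,.062]);tc=g+.019*R[:,2]
plan([(1,tc-.11*R[:,2],R,None),(1,tc,R,5)])
p=shot('wrist','w2.png')
print([(i['conf'],i['uv']) for i in env.spot_point('cup',p)])
P=cloud(p).reshape(-1,3);s=P[(P[:,2]>.084)&(P[:,2]<.096)&(abs(P[:,0]-.62)<.05)&(abs(P[:,1]-.08)<.05)];print(len(s),s.min(0),s.max(0))
E
```

```text
now 3.3 [0.5408 0.045  0.129 ] [-16.1  19.5 118.8  97.5  17.3 -24.9]
1 7.9 -23.1 17.2 -0.008 0.024 0.009; 1 0.0 0.0 22.0 0 0 0; 1 0.0 0.0 22.0 0 0 0; 1 0.0 0.0 22.0 0 0 0; 1 0.0 0 22.0 0 0 0; 1 0.0 0 22.0 0 0 0
[(0.76, [255.6, 234.9])]
1284 [0.59150018 0.04719979 0.08400392] [0.65579611 0.11034843 0.09019396]
```

View pics/w2.png

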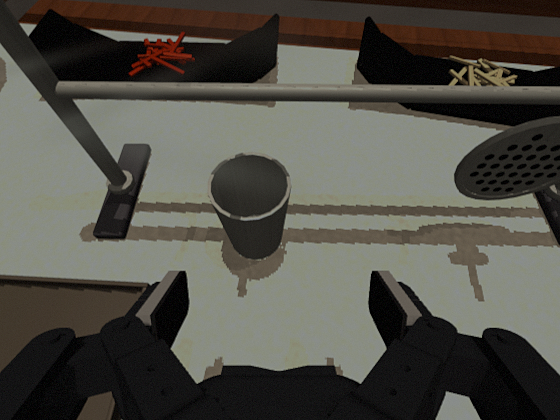

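The wrist picture shows the cup at (250,200), nearly centred between the open fingers at (170,310) and (390,310). The skimmer disc is well clear on the right at (515,170).

Call:
{"api": "servo_tool", "payload": {"deltas": "1 7.9 -23.1 17.2 -0.008 0.024 0.009; 1 0 0 0 0 0 0; 1 0 0 0 0 0 0"}}

```text
time_s: 3.65
position: [0.5501, 0.0603, 0.1259]
tool_rot: [[0.668, 0.13, 0.732], [0.089, -0.992, 0.095], [0.738, 0.002, -0.674]]
ft_force: [-0.7, 0.4, 0.3]
grip_width: 0.0854
gripper_force: 0.0
```

```bash
python3 - <<'E'
from h import *
R=tool(7.2,42);g=np.array([.6232,.0788,.062]);tc=g+.019*R[:,2]
plan([(1,tc-.1*R[:,2],R,None),(1,tc,R,5),(.3,tc,R,2)])
E
```

```text
now 3.65 [0.5501 0.0603 0.1259] [-13.2  20.9 118.1 107.1  15.7 -32. ]
1 2.7 -9.2 17.3 -0.002 0.007 0.005; 1 0 0.0 20.0 0 0 0; 1 0 0.0 20.0 0 0 0; 1 0 0.0 20.0 0 0 0; 1 0 0.0 20.0 0 0 0; 1 0 0.0 20.0 0 0 0; 0.3 0.0 0.0 0.0 0 0 0; 0.3 0.0 0.0 0.0 0 0 0
```

Call:
{"api": "servo_tool", "payload": {"deltas": "1 1.4 -4.6 8.7 -0.001 0.004 0.003; 1 1.4 -4.6 8.7 -0.001 0.004 0.003; 1 0 0 15 0 0 0; 1 0 0 15 0 0 0; 1 0 0 15 0 0 0; 1 0 0 15 0 0 0; 1 0 0 10 0 0 0; 1 0 0 0 0 0 0"}}

```text
time_s: 4.32
position: [0.6161, 0.0772, 0.0686]
tool_rot: [[0.664, 0.124, 0.738], [0.082, -0.992, 0.093], [0.744, -0.001, -0.669]]
ft_force: [0.2, -0.6, -0.3]
grip_width: 0.0856
gripper_force: 0.0
```

```bash
python3 - <<'E'
from h import *
R=tool(7.2,42);g=np.array([.6232,.0788,.062]);tc=g+.019*R[:,2]
plan([(1,tc,R,3)])
E
```

```text
now 4.3167 [0.6161 0.0772 0.0686] [ -8.7  32.3 111.2 130.9  15.7 -52.7]
1 0 -0.2 9.6 0 0 -0.001; 1 0 -0.2 9.6 0 0 -0.001; 1 0 -0.2 9.6 0 0 -0.001
```

Call:
{"api": "servo_tool", "payload": {"deltas": "1 0 -0.2 11 0 0 0; 1 0 -0.2 11 0 0 0; 1 0 -0.2 11 0 0 0; 0.3 0 0 0 0 0 0; 0.3 0 0 0 0 0 0; 0.3 0 0 0 0 0 0; 0.3 0 0 0 0 0 0; 0.3 0 0 0 0 0 0", "newtons": 30}}

```text
time_s: 4.98
position: [0.6391, 0.0824, 0.0472]
tool_rot: [[0.664, 0.124, 0.738], [0.082, -0.992, 0.094], [0.744, -0.002, -0.669]]
ft_force: [-0.8, -0.8, -1.6]
grip_width: 0.0603
gripper_force: 32.1
```

```bash
python3 - <<'E'
from h import *
np.set_printoptions(precision=4,suppress=True)
s=env.observe();print(s['grip_width'],s['gripper_force'])
# tray rim from top & side
for n in('top','side'):
    p=shot(n);X=cloud(p).reshape(-1,3)
    m=(X[:,2]>.012)&(X[:,2]<.024)&(X[:,0]>.3)&(X[:,0]<.6)&(X[:,1]>.1)&(X[:,1]<.3); s=X[m]
    print(n,len(s),s.min(0),s.max(0))
    if len(s)>20:
        e=s[(s[:,1]<.2)&(s[:,0]>.37)&(s[:,0]<.52)];print('-y edge',len(e),e.mean(0),np.polyfit(e[:,0],e[:,1],1) if len(e)>5 else '')
        for lo,hi in((.32,.4),(.5,.58)):
            e=s[(s[:,1]>.19)&(s[:,0]>lo)&(s[:,0]<hi)];print('x edge',len(e),e.mean(0))
    print(world(p,env.spot_point('tray',p)[0]['uv'],z=.0),world(p,env.spot_point('bowl',p)[0]['uv'],z=.004))
E
```

```text
0.06027679653087923 32.13459853772292
top 140 [0.4709 0.1542 0.0122] [0.5999 0.2991 0.0221]
-y edge 31 [0.4975 0.1569 0.0184] [0.0829 0.1156]
x edge 0 [nan nan nan]
x edge 66 [0.5467 0.2437 0.0173]
[0.7037 0.0973 0.    ] [0.4256 0.41   0.004 ]
side 306 [0.348  0.1473 0.012 ] [0.5991 0.2986 0.0217]
-y edge 119 [0.4459 0.158  0.0161] [0.0823 0.1213]
x edge 64 [0.3532 0.2468 0.0171]
x edge 49 [0.5487 0.2534 0.0178]
[0.45  0.325 0.   ] [0.44   0.4174 0.004 ]<stdin>:12: RuntimeWarning: Mean of empty slice.
  ret = um.true_divide(
```

```bash
cat > place.py <<'E'
from h import *
import sys
def pl(legs):
    s=env.observe();R=np.array(s['tool_rot']);y0=np.degrees(np.arctan2(R[1,2],R[0,2]))
    L=[]
    for x,y,z,yaw,n in legs:
        # keep the tilt the cup was gripped with
        Rt=Ro.from_euler('z',yaw,degrees=True).as_matrix()@R0
        L.append((.3,np.array([x,y,z+.0472])+.0163*np.array([np.cos(np.radians(yaw+7.2)),np.sin(np.radians(yaw+7.2)),0]),Rt,n))
    plan(L,30)
R0=np.array([[0.664,0.124,0.738],[0.082,-0.992,0.094],[0.744,-0.002,-0.669]])
u,_,v=np.linalg.svd(R0);R0=u@v
E
python3 -c "
from place import *
pl([(.60,.076,.02,0,2),(.53,.08,.06,2,4),(.45,.237,.06,20,None)])"
```

```text
now 5.2833 [0.6395 0.0825 0.0473] [ -7.6  36.1 108.2 135.3  15.7 -56.3]
0.3 -0.5 0.7 -15.5 0 0 0; 0.3 -0.5 0.7 -15.5 0 0 0; 0.3 -4.1 -3.3 -19.5 0.006 0 -0.006; 0.3 -4.1 -3.5 -19.5 0.006 0 -0.006; 0.3 -4.1 -3.6 -19.5 0.006 0 -0.006; 0.3 -4.0 -3.8 -19.4 0.006 0 -0.006; 0.3 -5.3 -24.7 -5.8 0.033 0 -0.030; 0.3 -4.5 -25.0 -5.0 0.033 0 -0.030
0.3 -3.8 -25.3 -4.1 0.033 0 -0.030; 0.3 -3.0 -25.5 -3.3 0.033 0 -0.030; 0.3 -2.2 -25.7 -2.4 0.033 0 -0.030; 0.3 -1.5 -25.8 -1.6 0.033 0 -0.030; 0.3 -0.7 -25.9 -0.7 0.033 0 -0.030
```

Call:
{"api": "servo_tool", "payload": {"deltas": "0.3 -0.5 0.7 -15.5 0 0 0; 0.3 -0.5 0.7 -15.5 0 0 0; 0.3 -4.1 -3.3 -19.5 0.006 0 -0.006; 0.3 -4.1 -3.5 -19.5 0.006 0 -0.006; 0.3 -4.1 -3.6 -19.5 0.006 0 -0.006; 0.3 -4.0 -3.8 -19.4 0.006 0 -0.006; 0.3 0 0 0 0 0 0", "newtons": 40}}

```text
time_s: 5.87
position: [0.5435, 0.0831, 0.1079]
tool_rot: [[0.66, 0.159, 0.734], [0.106, -0.987, 0.118], [0.743, 0.0, -0.669]]
ft_force: [1.1, 0.2, -1.4]
grip_width: 0.0595
gripper_force: 42.8
```

```bash
python3 -c "
from place import *
pl([(.45,.237,.06,20,9)])"
```

```text
now 5.8667 [0.5435 0.0831 0.1079] [-10.7  23.3 120.2 123.1  17.5 -47.9]
0.3 -4.0 -19.1 -4.3 0.026 0 -0.023; 0.3 -3.5 -19.3 -3.8 0.026 0 -0.023; 0.3 -3.1 -19.5 -3.3 0.026 0 -0.023; 0.3 -2.6 -19.6 -2.8 0.026 0 -0.023; 0.3 -2.1 -19.7 -2.2 0.026 0 -0.023; 0.3 -1.7 -19.8 -1.7 0.026 0 -0.023; 0.3 -1.2 -19.9 -1.2 0.026 0 -0.023; 0.3 -0.8 -19.9 -0.7 0.026 0 -0.023
0.3 -0.3 -20.0 -0.2 0.026 0 -0.023
```

Call:
{"api": "servo_tool", "payload": {"deltas": "0.3 -4.0 -19.1 -4.3 0.026 0 -0.023; 0.3 -3.5 -19.3 -3.8 0.026 0 -0.023; 0.3 -3.1 -19.5 -3.3 0.026 0 -0.023; 0.3 -2.6 -19.6 -2.8 0.026 0 -0.023; 0.3 -2.1 -19.7 -2.2 0.026 0 -0.023; 0.3 -1.7 -19.8 -1.7 0.026 0 -0.023; 0.3 -1.2 -19.9 -1.2 0.026 0 -0.023; 0.3 -0.8 -19.9 -0.7 0.026 0 -0.023"}}

```text
time_s: 6.53
position: [0.4759, 0.227, 0.1062]
tool_rot: [[0.606, 0.424, 0.673], [0.282, -0.906, 0.317], [0.744, -0.002, -0.668]]
ft_force: [0.1, -0.2, -0.4]
grip_width: 0.0596
gripper_force: 42.9
```

```bash
python3 -c "
from place import *
pl([(.45,.237,.06,20,2),(.45,.237,.007,20,4)])
p=shot('side','s2.png')"
```

```text
now 6.5333 [0.4759 0.227  0.1062] [  5.2  22.4 123.7 129.2  19.1 -54.3]
0.3 -0.6 -10.3 -1.4 0.013 0 -0.012; 0.3 -0.5 -10.3 -1.3 0.013 0 -0.012; 0.3 -9.9 0.0 8.9 0 0 0; 0.3 -9.9 0.0 8.9 0 0 0; 0.3 -9.9 0.0 8.9 0 0 0; 0.3 -9.9 0.0 8.9 0 0 0
```

View pics/s2.png

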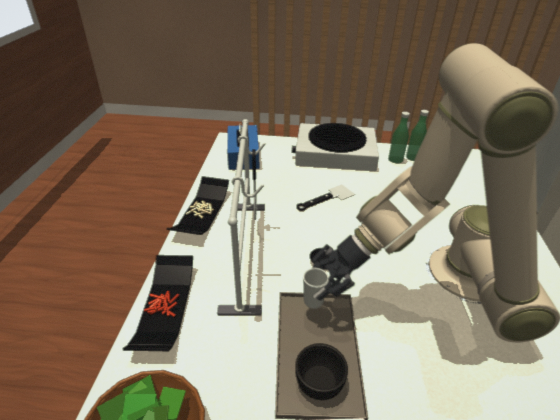

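The cup is held upright at (317,288), over the empty half of the tray.

Call:
{"api": "servo_tool", "payload": {"deltas": "0.3 -0.6 -10.3 -1.4 0.013 0 -0.012; 0.3 -0.5 -10.3 -1.3 0.013 0 -0.012; 0.3 -9.9 0 8.9 0 0 0; 0.3 -9.9 0 8.9 0 0 0; 0.3 -9.9 0 8.9 0 0 0; 0.3 -9.9 0 8.9 0 0 0; 0.3 0 0 0 0 0 0; 0.3 0 0 0 0 0 0"}}

```text
time_s: 7.25
position: [0.4646, 0.2436, 0.0537]
tool_rot: [[0.597, 0.454, 0.661], [0.302, -0.891, 0.339], [0.743, -0.002, -0.669]]
ft_force: [0.5, -0.9, -1.3]
grip_width: 0.0598
gripper_force: 43.1
```

```bash
python3 -c "
from h import *
s=env.observe();print(s['ft_force'],s['position'])
p=shot('side');X=cloud(p);im=p['img'];cv2.imwrite('pics/s3.png',cv2.resize(im[240:340,260:400,::-1],None,fx=5,fy=5))
"
```

```text
[ 0.54934963 -0.92961417 -1.33055481] [0.4645726  0.243605   0.05370019]
```

View pics/s3.png

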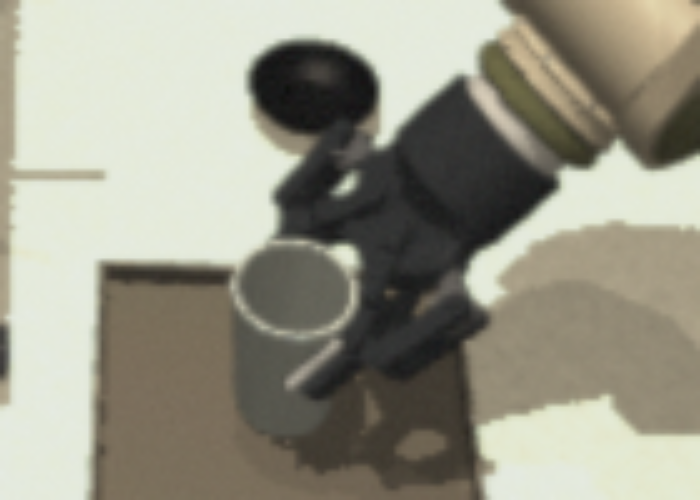

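The cup is upright just over the tray floor, with its foot at about (280,420) in the crop. I'll lower it a little more until it touches.

Call:
{"api": "servo_tool", "payload": {"deltas": "0.3 -0.75 0 0.67 0 0 0; 0.3 -0.75 0 0.67 0 0 0; 0.3 0 0 0 0 0 0; 0.3 0 0 0 0 0 0"}}

```text
time_s: 7.63
position: [0.4646, 0.2437, 0.0525]
tool_rot: [[0.595, 0.454, 0.663], [0.303, -0.891, 0.339], [0.744, -0.001, -0.668]]
ft_force: [-0.5, 0.2, -1.4]
grip_width: 0.0596
gripper_force: 43.1
```

Call:
{"api": "servo_tool", "payload": {"deltas": "0.3 -0.75 0 0.67 0 0 0; 0.3 0 0 0 0 0 0; 0.3 0 0 0 0 0 0"}}

```text
time_s: 7.88
position: [0.4646, 0.2437, 0.0512]
tool_rot: [[0.596, 0.454, 0.662], [0.302, -0.891, 0.339], [0.744, -0.002, -0.668]]
ft_force: [0.0, 0.5, -0.2]
grip_width: 0.0597
gripper_force: 43.1
```

Call:
{"api": "servo_tool", "payload": {"deltas": "0.8 0 0 0 0 0 0; 0.8 0 0 0 0 0 0; 1 0 0 0 0 0 0; 1 0 0 0 0 0 0; 1 0 0 0 0 0 0; 1 0 0 0 0 0 0"}}

```text
time_s: 8.38
position: [0.4645, 0.2437, 0.0511]
tool_rot: [[0.596, 0.454, 0.662], [0.303, -0.891, 0.339], [0.744, -0.002, -0.668]]
ft_force: [-0.1, -0.8, 0.1]
grip_width: 0.0855
gripper_force: 0.0
```

Call:
{"api": "servo_tool", "payload": {"deltas": "1 0 0 -15 0 0 0; 1 0 0 -20 0 0 0; 1 0 0 -25 0 0 0; 1 0 0 -25 0 0 0; 1 0 0 -25 0 0 0; 1 0 0 0 0 0 0"}}

```text
time_s: 8.88
position: [0.3892, 0.2059, 0.1263]
tool_rot: [[0.595, 0.455, 0.663], [0.303, -0.891, 0.339], [0.745, -0.0, -0.667]]
ft_force: [-1.0, 0.3, -1.0]
grip_width: 0.0854
gripper_force: 0.0
```

```bash
cat > scr.py <<'E'
from h import *
np.set_printoptions(precision=4,suppress=True)
def scr(n):
    p=shot(n,None); X=cloud(p); g=p['img'].max(2).astype(int)
    m=(X[...,2]>.003)&(X[...,2]<.03)&(X[...,0]>.33)&(X[...,0]<.6)&(X[...,1]>-.44)&(X[...,1]<-.18)&(g<100)
    k,l,st,c=cv2.connectedComponentsWithStats(m.astype(np.uint8)); i=1+np.argmax(st[1:,4]); s=X[l==i]
    c=s[:,:2].mean(0);u=np.linalg.svd(s[:,:2]-c,full_matrices=0)[2][0];u*=np.sign(u[0]);t=(s[:,:2]-c)@u;w=(s[:,:2]-c)@[-u[1],u[0]]
    e=env.spot_point('scraper_eye',p);o=env.spot_point('scraper',p)
    print(n,len(s),'c',c,'yaw',np.degrees(np.arctan2(u[1],u[0])),'t',t.min(),t.max(),'w',w.min(),w.max(),'eye~',c+u*(t.max()-.019),'z',np.median(s[:,2]))
    for q in e[:2]: print(' eye',q['conf'],world(p,q['uv'],z=.01))
    for q in o[:2]: print(' org',q['conf'],world(p,q['uv'],z=.0))
    return p
E
python3 - <<'E'
from scr import *
scr('top');p=scr('side')
c=env.spot_point('cup',p);print([(i['conf'],world(p,i['uv'],z=.004)) for i in c]);X=cloud(p)
s=X[(X[...,2]>.085)&(X[...,2]<.1)&(abs(X[...,0]-.45)<.045)&(abs(X[...,1]-.237)<.045)];print('rim',len(s),s.min(0),s.max(0),env.observe()['position'])
E
```

```text
top 504 c [ 0.4738 -0.2923] yaw 39.13165675233374 t -0.07663972262519865 0.08033326123411423 w -0.019847164954694685 0.017777083421004067 eye~ [ 0.5213 -0.2536] z 0.014098989369725534
 eye 0.94 [ 0.5211 -0.2482  0.01  ]
 org 0.95 [ 0.4364 -0.3235  0.    ]
side 195 c [ 0.4783 -0.2799] yaw 38.82162627417682 t -0.0818576675207415 0.07411759233665793 w -0.018572364462123476 0.01605667282262945 eye~ [ 0.5212 -0.2453] z 0.011746450481309512
 eye 0.58 [ 0.5239 -0.2408  0.01  ]
 org 0.83 [ 0.4323 -0.327  -0.    ]
[(0.81, array([0.4505, 0.2294, 0.004 ])), (0.25, array([0.4346, 0.4136, 0.004 ]))]
rim 167 [0.421  0.2046 0.0855] [0.4821 0.2692 0.0962] [0.3921 0.2066 0.1239]
```

```bash
python3 - <<'E'
from h import *
plan([(1,(.452,-.305,.16),tool(39.5,90),18)])
E
```

```text
now 9.2333 [0.3921 0.2066 0.1239] [  0.5  14.3 135.1 124.6  23.9 -55.5]
1 -5.1 26.8 -8.8 0.005 -0.046 -0.011; 1 -5.8 26.7 -8.7 0.005 -0.046 -0.011; 1 -6.5 26.6 -8.5 0.005 -0.046 -0.011; 1 -7.2 26.5 -8.3 0.005 -0.046 -0.011; 1 -7.9 26.4 -8.1 0.005 -0.046 -0.011; 1 -8.6 26.2 -7.8 0.005 -0.046 -0.011; 1 -9.2 26.1 -7.6 0.005 -0.046 -0.011; 1 -9.9 25.9 -7.2 0.005 -0.046 -0.011
1 -10.5 25.8 -6.9 0.005 -0.046 -0.011; 1 -11.1 25.6 -6.5 0.005 -0.046 -0.011; 1 -11.7 25.5 -6.1 0.005 -0.046 -0.011; 1 -12.3 25.3 -5.7 0.005 -0.046 -0.011; 1 -12.8 25.1 -5.2 0.005 -0.046 -0.011; 1 -13.3 25.0 -4.8 0.005 -0.046 -0.011; 1 -13.8 24.8 -4.2 0.005 -0.046 -0.011; 1 -14.3 24.6 -3.7 0.005 -0.046 -0.011
1 -14.7 24.4 -3.2 0.005 -0.046 -0.011; 1 -15.1 24.2 -2.6 0.005 -0.046 -0.011
```

Call:
{"api": "servo_tool", "payload": {"deltas": "1 -5.1 26.8 -8.8 0.005 -0.046 -0.011; 1 -5.8 26.7 -8.7 0.005 -0.046 -0.011; 1 -6.5 26.6 -8.5 0.005 -0.046 -0.011; 1 -7.2 26.5 -8.3 0.005 -0.046 -0.011; 1 -7.9 26.4 -8.1 0.005 -0.046 -0.011; 1 -8.6 26.2 -7.8 0.005 -0.046 -0.011; 1 -9.2 26.1 -7.6 0.005 -0.046 -0.011; 1 -9.9 25.9 -7.2 0.005 -0.046 -0.011"}}

```text
time_s: 9.9
position: [0.4135, 0.0329, 0.1324]
tool_rot: [[0.714, 0.524, 0.464], [0.448, -0.851, 0.273], [0.538, 0.013, -0.843]]
ft_force: [0.6, -0.2, -0.4]
grip_width: 0.0852
gripper_force: 0.0
```

Call:
{"api": "servo_tool", "payload": {"deltas": "1 -10.5 25.8 -6.9 0.005 -0.046 -0.011; 1 -11.1 25.6 -6.5 0.005 -0.046 -0.011; 1 -11.7 25.5 -6.1 0.005 -0.046 -0.011; 1 -12.3 25.3 -5.7 0.005 -0.046 -0.011; 1 -12.8 25.1 -5.2 0.005 -0.046 -0.011; 1 -13.3 25.0 -4.8 0.005 -0.046 -0.011; 1 -13.8 24.8 -4.2 0.005 -0.046 -0.011; 1 -14.3 24.6 -3.7 0.005 -0.046 -0.011"}}

```text
time_s: 10.57
position: [0.4361, -0.1951, 0.1356]
tool_rot: [[0.78, 0.604, 0.163], [0.593, -0.797, 0.113], [0.199, 0.008, -0.98]]
ft_force: [0.4, 0.5, 0.6]
grip_width: 0.0851
gripper_force: 0.0
```

```bash
python3 - <<'E'
from h import *
plan([(1,(.452,-.305,.16),tool(39.5,90),None)])
E
```

```text
now 10.5667 [ 0.4361 -0.1951  0.1356] [-44.7  18.7  98.3  12.8  61.5   2.1]
1 -16.0 32.5 -11.3 0.004 -0.067 -0.013; 1 -17.1 32.2 -10.3 0.004 -0.067 -0.013; 1 -18.2 31.9 -9.2 0.004 -0.067 -0.013
```

Call:
{"api": "servo_tool", "payload": {"deltas": "1 -16.0 32.5 -11.3 0.004 -0.067 -0.013; 1 -17.1 32.2 -10.3 0.004 -0.067 -0.013; 1 -18.2 31.9 -9.2 0.004 -0.067 -0.013; 1 0 0 0 0 0 0; 1 0 0 0 0 0 0"}}

```text
time_s: 10.98
position: [0.4523, -0.3044, 0.1596]
tool_rot: [[0.773, 0.635, 0.002], [0.635, -0.773, 0.0], [0.001, 0.001, -1.0]]
ft_force: [-0.3, 1.2, -0.8]
grip_width: 0.0854
gripper_force: 0.0
```

```bash
python3 - <<'E'
from scr import *
s=env.observe();print(s['position'],s['tool_rot'])
p=scr('wrist');cv2.imwrite('pics/w3.png',p['img'][:,:,::-1])
E
```

```text
[ 0.4523 -0.3044  0.1596] [[ 0.7727  0.6348  0.0015]
 [ 0.6348 -0.7727  0.0002]
 [ 0.0013  0.0008 -1.    ]]
wrist 4218 c [ 0.4761 -0.2906] yaw 38.367717833052446 t -0.10313690385648175 0.08076304040229922 w -0.017523226890295684 0.019084774385727064 eye~ [ 0.5245 -0.2523] z 0.013169415464957535
 eye 0.95 [ 0.5243 -0.2521  0.01  ]
 org 0.85 [ 0.4355 -0.3245  0.    ]
```

View pics/w3.png

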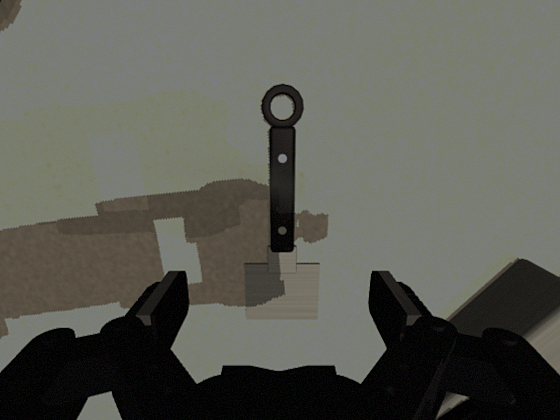

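The wrist picture shows the scraper aligned with the tool: eye at (282,106), handle centred at column 282 between the fingers.

Call:
{"api": "servo_tool", "payload": {"deltas": "0.7 0 0.4 30 0 0 0; 0.7 0 0.4 30 0 0 0; 0.7 0 0.4 30 0 0 0; 0.7 0 0.4 30 0 0 0; 0.7 0 0.4 20 0 0 0; 0.7 0 0 10 0 0 0; 0.7 0 0 6 0 0 0; 0.7 0 0 0 0 0 0", "newtons": 80}}

```text
time_s: 11.8
position: [0.453, -0.305, 0.0045]
tool_rot: [[0.773, 0.635, 0.001], [0.635, -0.773, -0.001], [0.001, 0.001, -1.0]]
ft_force: [-0.9, 0.0, 0.1]
grip_width: 0.0598
gripper_force: 0.0
```

Call:
{"api": "servo_tool", "payload": {"deltas": "0 0 0 0 0 0 0; 0 0 0 0 0 0 0; 0 0 0 0 0 0 0; 0 0 0 0 0 0 0; 0 0 0 0 0 0 0; 0 0 0 0 0 0 0; 0 0 0 0 0 0 0"}}

```text
time_s: 12.38
position: [0.4537, -0.3061, 0.0065]
tool_rot: [[0.773, 0.635, 0.004], [0.635, -0.772, -0.004], [0.001, 0.005, -1.0]]
ft_force: [-0.5, 0.1, 6.9]
grip_width: 0.0214
gripper_force: 79.1
```

Call:
{"api": "servo_tool", "payload": {"deltas": "0 0 0 -5 0 0 0; 0 0 0 -20 0 0 0; 0 0 0 -30 0 0 0; 0 0 0 -35 0 0 0; 0 0 0 -30 0 0 0; 0 0 0 -10 0 0 0; 0 0 0 0 0 0 0"}}

```text
time_s: 12.97
position: [0.4536, -0.306, 0.1377]
tool_rot: [[0.773, 0.635, 0.006], [0.635, -0.773, -0.006], [0.001, 0.008, -1.0]]
ft_force: [0.9, 0.3, -1.6]
grip_width: 0.0213
gripper_force: 78.8
```

```bash
python3 - <<'E'
from h import *
np.set_printoptions(precision=4,suppress=True)
s=env.observe();tp=np.array(s['position']);R=np.array(s['tool_rot']);print(tp,s['grip_width'],s['gripper_force'])
for n in('wrist','top','side'):
    p=shot(n,n+'h.png'); X=cloud(p)
    for q in env.spot_point('scraper_eye',p)[:2]:
        print(n,q['conf'],np.round(q['uv']),R.T@(world(p,q['uv'],z=tp[2]+.008)-tp))
    if n=='wrist':
        Y=(X.reshape(-1,3)-tp)@R
        m=(Y[:,0]>.0)&(Y[:,0]<.13)&(abs(Y[:,1])<.04)&(abs(Y[:,2])<.04);Z=Y[m]
        for a in np.arange(.04,.12,.01):
            t=Z[(Z[:,0]>=a)&(Z[:,0]<a+.01)]
            if len(t): print(round(a,2),len(t),'y',t[:,1].min(),t[:,1].max(),'z med',np.median(t[:,2]))
        print('far',Z[:,0].max())
E
```

```text
[ 0.4536 -0.306   0.1377] 0.02126430148800834 78.77533435821533
0.04 1150 y -0.011478290792879845 0.012653118667108531 z med -0.0072118347845269515
0.05 1224 y -0.011465076873645034 0.012474511650515514 z med -0.007205455109177181
0.06 1307 y -0.011649025217857056 0.012137443864968121 z med -0.00725181770397061
0.07 1405 y -0.016109958075078517 0.01651487094156043 z med -0.00509356053042778
0.08 1085 y -0.01832880461271317 0.01857094169491034 z med -0.004804286405432016
0.09 1430 y -0.01841918657280615 0.01853057764758964 z med -0.0047351207808280765
0.1 1081 y -0.01442625474595199 0.014813488723812728 z med -0.004949499349756699
far 0.10799795485052327
top 0.8 [372. 244.] [ 0.0862 -0.0104 -0.008 ]
side 0.9 [304. 179.] [ 0.1031 -0.0253 -0.0081]
side 0.2 [238. 181.] [ 0.2971  0.0791 -0.007 ]
```

View pics/wristh.png

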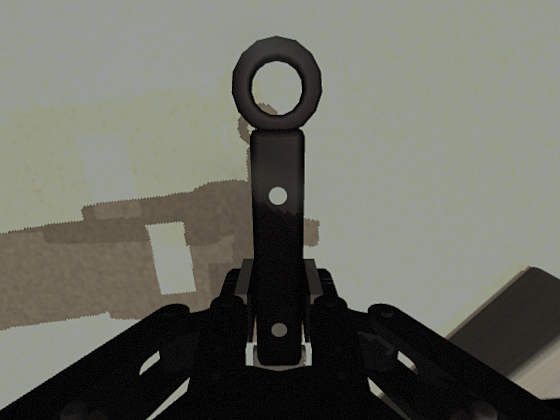

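The scraper is held straight. The eye is at (277,88) in the picture, and depth puts it at tool x = 89 mm, y = 0, z = 0.

```bash
cat > hk.py <<'E'
from h import *
np.set_printoptions(precision=4,suppress=True)
YAW=6.95; H=np.array([.6755,.0885,.330]); EYE=np.array([.089,0,.0002])
ex=np.array([np.cos(np.radians(YAW)),np.sin(np.radians(YAW)),0]); Rh=np.c_[ex,np.cross([0,0,1],ex),[0,0,1]]
def go(wps,o=0,s=25.):
    L=[]
    for x,z,a,n in wps:
        R=tool(YAW,a); L.append((o,H+Rh@np.array([x,0,z])*1e-3-R@EYE,R,n))
    plan(L,s,.08)
def eye():
    s=env.observe();e=np.array(s['position'])+np.array(s['tool_rot'])@EYE; z=np.array(s['tool_rot'])[:,2]
    print('eye in hook mm',Rh.T@(e-H)*1e3,'a',np.degrees(-np.arcsin(z[2])),'yaw',np.degrees(np.arctan2(z[1],z[0])),s['ft_force'],s['q'])
E
python3 -c "
from hk import *
go([(-120,40,38,20)])"
```

```text
now 13.2667 [ 0.4525 -0.3049  0.1334] [-46.4  26.6  83.9   0.   69.5   4.2]
0 13.7 -12.8 -8.3 -0.013 0.044 0.026; 0 13.7 -13.1 -7.9 -0.013 0.044 0.026; 0 13.7 -13.3 -7.4 -0.013 0.044 0.026; 0 13.7 -13.6 -7.0 -0.013 0.044 0.026; 0 13.6 -13.9 -6.6 -0.013 0.044 0.026; 0 13.5 -14.2 -6.2 -0.013 0.044 0.026; 0 13.4 -14.4 -5.8 -0.013 0.044 0.026; 0 13.3 -14.7 -5.4 -0.013 0.044 0.026
0 13.1 -15.0 -5.0 -0.013 0.044 0.026; 0 12.9 -15.3 -4.6 -0.013 0.044 0.026; 0 12.7 -15.6 -4.2 -0.013 0.044 0.026; 0 12.5 -15.8 -3.9 -0.013 0.044 0.026; 0 12.2 -16.1 -3.5 -0.013 0.044 0.026; 0 12.0 -16.4 -3.2 -0.013 0.044 0.026; 0 11.7 -16.7 -2.9 -0.013 0.044 0.026; 0 11.3 -16.9 -2.6 -0.013 0.044 0.026
0 11.0 -17.2 -2.3 -0.013 0.044 0.026; 0 10.6 -17.5 -2.1 -0.013 0.044 0.026; 0 10.3 -17.7 -1.8 -0.013 0.044 0.026; 0 9.9 -17.9 -1.6 -0.013 0.044 0.026
```

Call:
{"api": "servo_tool", "payload": {"deltas": "0 13.7 -12.8 -8.3 -0.013 0.044 0.026; 0 13.7 -13.1 -7.9 -0.013 0.044 0.026; 0 13.7 -13.3 -7.4 -0.013 0.044 0.026; 0 13.7 -13.6 -7.0 -0.013 0.044 0.026; 0 13.6 -13.9 -6.6 -0.013 0.044 0.026; 0 13.5 -14.2 -6.2 -0.013 0.044 0.026; 0 13.4 -14.4 -5.8 -0.013 0.044 0.026; 0 13.3 -14.7 -5.4 -0.013 0.044 0.026"}}

```text
time_s: 13.93
position: [0.472, -0.1555, 0.2007]
tool_rot: [[0.826, 0.446, 0.345], [0.439, -0.892, 0.104], [0.355, 0.066, -0.933]]
ft_force: [0.9, 0.3, -1.3]
grip_width: 0.0212
gripper_force: 78.8
```

Call:
{"api": "servo_tool", "payload": {"deltas": "0 13.1 -15.0 -5.0 -0.013 0.044 0.026; 0 12.9 -15.3 -4.6 -0.013 0.044 0.026; 0 12.7 -15.6 -4.2 -0.013 0.044 0.026; 0 12.5 -15.8 -3.9 -0.013 0.044 0.026; 0 12.2 -16.1 -3.5 -0.013 0.044 0.026; 0 12.0 -16.4 -3.2 -0.013 0.044 0.026; 0 11.7 -16.7 -2.9 -0.013 0.044 0.026; 0 11.3 -16.9 -2.6 -0.013 0.044 0.026"}}

```text
time_s: 14.6
position: [0.4909, -0.0064, 0.2667]
tool_rot: [[0.718, 0.23, 0.657], [0.202, -0.972, 0.12], [0.666, 0.047, -0.745]]
ft_force: [0.1, 0.1, -1.5]
grip_width: 0.0214
gripper_force: 78.8
```

```bash
python3 -c "
from hk import *
eye();go([(-120,40,38,6)])"
```

```text
eye in hook mm [-128.9606  -61.6838   -4.242 ] a 48.13390036348015 yaw 10.338368804282403 [ 0.0643  0.0754 -1.4694] [-27.8579   0.19   108.2703  37.3728  42.8343  26.3629]
now 14.6 [ 0.4909 -0.0064  0.2667] [-27.9   0.2 108.3  37.4  42.8  26.4]
0 7.5 -11.3 -1.5 -0.008 0.029 0.018; 0 7.3 -11.4 -1.3 -0.008 0.029 0.018; 0 7.2 -11.5 -1.2 -0.008 0.029 0.018; 0 7.0 -11.6 -1.1 -0.008 0.029 0.018; 0 6.8 -11.7 -1.0 -0.008 0.029 0.018; 0 6.6 -11.9 -0.9 -0.008 0.029 0.018
```

Call:
{"api": "servo_tool", "payload": {"deltas": "0 7.5 -11.3 -1.5 -0.008 0.029 0.018; 0 7.3 -11.4 -1.3 -0.008 0.029 0.018; 0 7.2 -11.5 -1.2 -0.008 0.029 0.018; 0 7.0 -11.6 -1.1 -0.008 0.029 0.018; 0 6.8 -11.7 -1.0 -0.008 0.029 0.018; 0 6.6 -11.9 -0.9 -0.008 0.029 0.018; 0 0 0 0 0 0 0; 0 0 0 0 0 0 0"}}

```text
time_s: 15.27
position: [0.5017, 0.0672, 0.2994]
tool_rot: [[0.613, 0.127, 0.779], [0.081, -0.992, 0.099], [0.786, 0.003, -0.619]]
ft_force: [1.3, -0.3, -2.7]
grip_width: 0.0216
gripper_force: 78.9
```

```bash
cat > look.py <<'E'
from hk import *
def look(n,fn=None):
    p=shot(n,fn);X=(cloud(p).reshape(-1,3)-H)@Rh*1e3
    m=(X[:,0]>-75)&(X[:,0]<-9)&(abs(X[:,1])<22)&(X[:,2]>-60)&(X[:,2]<5);Y=X[m];print(n,len(Y))
    for z0 in range(-50,0,6):
        for nm,sel in(('out',Y[:,0]<-30),('in',Y[:,0]>=-30)):
            t=Y[sel&(Y[:,2]>=z0)&(Y[:,2]<z0+6)]
            if len(t)>5: print(z0,nm,len(t),'x',np.percentile(t[:,0],[5,50,95]),'y',np.percentile(t[:,1],[5,50,95]))
    m=(abs(X[:,0])<15)&(abs(X[:,1])<120)&(abs(X[:,1])>15)&(abs(X[:,2])<14);t=X[m]
    if len(t)>20: print('rail x',np.percentile(t[:,0],[2,50,98]),'z',np.percentile(t[:,2],[2,50,98]),'slope',np.polyfit(t[:,1],t[:,0],1)[0])
    return p
E
python3 - <<'E'
from look import *
eye()
p=look('wrist','w4.png')
for k in('free_hook_tip','free_hook_seat','scraper_eye'):
    print(k,[(i['conf'],i['uv'],Rh.T@(world(p,i['uv'])-H)*1e3) for i in env.spot_point(k,p)[:2]])
E
```

```text
eye in hook mm [-119.8842    0.468    39.2021] a 38.22418387748586 yaw 7.205573895951061 [ 1.2899 -0.2787 -2.6722] [-14.8259  -2.1726 110.4995  39.4303  27.644   39.6889]
wrist 529
-44 in 14 x [-18.1988 -17.2235 -16.0111] y [-3.1939 -0.7275  3.3907]
-38 in 78 x [-18.1511 -16.2232 -13.3347] y [-3.9489  0.1006  3.3723]
-32 in 72 x [-16.3012 -14.757  -12.2666] y [-3.8536  0.1293  3.3614]
-26 in 68 x [-15.7785 -14.7504 -12.956 ] y [-3.7334 -0.5924  3.3263]
-20 out 34 x [-64.6857 -63.5685 -60.4436] y [-3.4349 -0.0575  3.3497]
-20 in 81 x [-15.847  -14.6947 -12.7604] y [-3.6284  0.1908  3.2788]
-14 out 100 x [-65.6858 -63.7552 -60.5751] y [-3.3495 -0.0268  3.2866]
-14 in 74 x [-15.8985 -14.7443 -13.2486] y [-3.5044 -0.1375  3.2493]
-8 in 6 x [-16.4871 -15.7282 -14.9426] y [-0.3056  0.6175  2.8469]
rail x [-8.1751 -5.7436  2.3132] z [-7.4177  2.4725  6.7465] slope 0.0005147599492286867
free_hook_tip [(0.92, [282.2, 106.8], array([-63.1499,  -2.1516, -11.5249]))]
free_hook_seat [(0.82, [276.1, 112.7], array([-63.2377,   1.904 , -16.0955]))]
scraper_eye [(0.59, [275.9, 112.1], array([-64.6092,   2.0184, -14.6126]))]
```

View pics/w4.png

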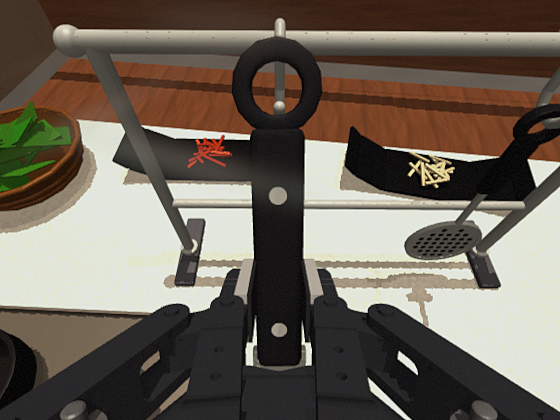

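The wrist picture shows the hook tip through the eye at (280,106), with the rod at column 280. Depth confirms the hook model to about 1 mm.

```bash
python3 -c "
from hk import *
go([(-92,28,38,2),(-62,-12,38,3),(-54,-22.7,38,2)])"
```

```text
now 15.4667 [0.5022 0.066  0.2999] [-14.9  -2.2 110.4  39.4  27.6  39.7]
0 3.9 -0.6 14.6 -0.001 0.001 0.002; 0 3.9 -0.7 14.6 -0.001 0.001 0.002; 0 -4.4 0 16.1 0 0 0; 0 -4.4 0 16.1 0 0 0; 0 -4.4 0 16.1 0 0 0; 0 -1.8 0 6.4 0 0 0; 0 -1.8 0 6.4 0 0 0
```

Call:
{"api": "servo_tool", "payload": {"deltas": "0 3.9 -0.6 14.6 -0.001 0.001 0.002; 0 3.9 -0.7 14.6 -0.001 0.001 0.002; 0 -4.4 0 16.1 0 0 0; 0 -4.4 0 16.1 0 0 0; 0 -4.4 0 16.1 0 0 0; 0 -1.8 0 6.4 0 0 0; 0 -1.8 0 6.4 0 0 0; 0 0 0 0 0 0 0"}}

```text
time_s: 16.13
position: [0.5675, 0.0753, 0.2361]
tool_rot: [[0.613, 0.121, 0.781], [0.074, -0.993, 0.095], [0.787, 0.0, -0.617]]
ft_force: [0.1, -0.3, -1.5]
grip_width: 0.0213
gripper_force: 78.9
```

```bash
python3 -c "
from hk import *
eye();go([(-46,-33.5,38,3),(-37,-45,32,4)])"
```

```text
eye in hook mm [-53.7361  -0.0312 -23.9891] a 38.11773165350628 yaw 6.922525002609495 [ 0.1183 -0.3464 -1.545 ] [-10.6112  10.4107 109.2935  55.2496  16.7665  24.888 ]
now 16.1333 [0.5675 0.0753 0.2361] [-10.6  10.4 109.3  55.2  16.8  24.9]
0 -0.9 0 4.0 0 0.001 0; 0 -0.9 0 4.0 0 0.001 0; 0 -0.9 0 4.0 0 0.001 0; 0 -0.8 0.0 5.9 0 0.026 0; 0 -0.9 0.0 5.8 0 0.026 0; 0 -1.1 0.0 5.8 0 0.026 0; 0 -1.2 0.0 5.8 0 0.026 0
```

Call:
{"api": "servo_tool", "payload": {"deltas": "0 -0.9 0 4 0 0.001 0; 0 -0.9 0 4 0 0.001 0; 0 -0.9 0 4 0 0.001 0; 0 -0.8 0 5.9 0 0.026 0; 0 -0.9 0 5.8 0 0.026 0; 0 -1.1 0 5.8 0 0.026 0; 0 -1.2 0 5.8 0 0.026 0; 0 0 0 0 0 0 0"}}

```text
time_s: 16.8
position: [0.5885, 0.0789, 0.2135]
tool_rot: [[0.539, 0.123, 0.833], [0.065, -0.992, 0.104], [0.84, -0.002, -0.543]]
ft_force: [0.2, -0.1, -1.3]
grip_width: 0.0212
gripper_force: 78.9
```

```bash
python3 -c "
from hk import *
eye();go([(-32,-48,22,4),(-31,-49,10,6)])"
```

```text
eye in hook mm [-39.0644   0.9503 -41.8634] a 32.86549742588433 yaw 7.1325355982804695 [ 0.2162 -0.0934 -1.2774] [-10.2127  15.3761 111.9857 102.4347  14.8582 -22.3466]
now 16.8 [0.5885 0.0789 0.2135] [-10.2  15.4 112.  102.4  14.9 -22.3]
0 0.1 0.3 6.5 -0.001 0.047 0; 0 -0.2 0.3 6.5 -0.001 0.047 0; 0 -0.6 0.3 6.5 -0.001 0.047 0; 0 -0.9 0.3 6.5 -0.001 0.047 0; 0 0.2 0.0 3.3 0 0.035 0; 0 0.1 0.0 3.3 0 0.035 0; 0 0 0.0 3.3 0 0.035 0; 0 -0.1 0.0 3.3 0 0.035 0
0 -0.2 0.0 3.3 0 0.035 0; 0 -0.4 0.0 3.3 0 0.035 0
```

Call:
{"api": "servo_tool", "payload": {"deltas": "0 0 0.2 3.2 0 0.023 0; 0 0 0.2 3.2 0 0.023 0; 0 -0.1 0.2 3.2 0 0.023 0; 0 -0.1 0.2 3.2 0 0.023 0; 0 -0.3 0.2 3.2 0 0.023 0; 0 -0.3 0.1 3.2 0 0.023 0; 0 -0.4 0.1 3.2 0 0.023 0; 0 -0.5 0.1 3.2 0 0.023 0"}}

```text
time_s: 17.47
position: [0.6104, 0.0813, 0.2011]
tool_rot: [[0.376, 0.126, 0.918], [0.045, -0.992, 0.118], [0.926, -0.003, -0.379]]
ft_force: [0.9, 0.1, -0.8]
grip_width: 0.0216
gripper_force: 78.9
```

```bash
python3 -c "
from hk import *
eye();go([(-31,-49,10,7)])"
```

```text
eye in hook mm [-31.6097   0.6701 -46.6419] a 22.25458139390221 yaw 7.319861119620683 [ 0.8519  0.0762 -0.7522] [-10.3835  21.9434 116.0886 145.0238  29.4038 -65.3602]
now 17.4667 [0.6104 0.0813 0.2011] [-10.4  21.9 116.1 145.   29.4 -65.4]
0 0.0 0.1 2.9 -0.001 0.031 0; 0 -0.1 0.1 2.9 -0.001 0.031 0; 0 -0.2 0.1 2.9 -0.001 0.031 0; 0 -0.3 0.1 2.9 -0.001 0.031 0; 0 -0.3 0.1 2.9 -0.001 0.031 0; 0 -0.4 0.1 2.9 -0.001 0.031 0; 0 -0.5 0.1 2.9 -0.001 0.031 0
```

Call:
{"api": "servo_tool", "payload": {"deltas": "0 0 0.1 2.9 -0.001 0.031 0; 0 -0.1 0.1 2.9 -0.001 0.031 0; 0 -0.2 0.1 2.9 -0.001 0.031 0; 0 -0.3 0.1 2.9 -0.001 0.031 0; 0 -0.3 0.1 2.9 -0.001 0.031 0; 0 -0.4 0.1 2.9 -0.001 0.031 0; 0 -0.5 0.1 2.9 -0.001 0.031 0; 0 0 0 0 0 0 0"}}

```text
time_s: 18.13
position: [0.6294, 0.0834, 0.1924]
tool_rot: [[0.171, 0.122, 0.978], [0.018, -0.993, 0.12], [0.985, -0.003, -0.172]]
ft_force: [0.7, 1.3, -0.2]
grip_width: 0.0214
gripper_force: 79.0
```

```bash
python3 -c "
from hk import *
eye();go([(-30.5,-50.5,8,3)])"
```

```text
eye in hook mm [-30.8578   0.3084 -49.9884] a 9.892820605882624 yaw 7.024957012804436 [ 0.7436  1.3119 -0.1871] [-10.0472  30.786  118.9527 158.3017  51.4666 -78.927 ]
now 18.1333 [0.6294 0.0834 0.1924] [-10.   30.8 119.  158.3  51.5 -78.9]
0 -0.1 0.2 1.1 0 0.011 -0.001; 0 -0.1 0.2 1.1 0 0.011 -0.001; 0 -0.2 0.2 1.1 0 0.011 -0.001
```

Call:
{"api": "servo_tool", "payload": {"deltas": "0 -0.1 0.2 1.1 0 0.011 0; 0 -0.1 0.2 1.1 0 0.011 0; 0.5 0 0 0 0 0 0; 0.6 0 0 0 0 0 0; 0.8 0 0 0 0 0 0; 0.8 0 0 0 0 0 0; 0.8 0 0 0 0 0 0; 0.8 0 0 0 0 0 0"}}

```text
time_s: 18.8
position: [0.6312, 0.0825, 0.1925]
tool_rot: [[0.148, 0.118, 0.982], [0.018, -0.993, 0.117], [0.989, 0.0, -0.15]]
ft_force: [-1.1, -0.6, 0.1]
grip_width: 0.0681
gripper_force: 0.0
```

Call:
{"api": "servo_tool", "payload": {"deltas": "0.8 0 0 -8 0 0 0; 0.8 0 0 -12 0 0 0; 0.8 0 0 -15 0 0 0; 0.8 0 0 -20 0 0 0; 0.8 0 0 -25 0 0 0; 0.8 0 0 -25 0 0 0; 0.8 0 0 -25 0 0 0; 0.8 0 0 0 0 0 0"}}

```text
time_s: 19.47
position: [0.4998, 0.0678, 0.2117]
tool_rot: [[0.152, 0.117, 0.981], [0.016, -0.993, 0.116], [0.988, -0.001, -0.153]]
ft_force: [0.0, 0.1, -0.1]
grip_width: 0.0685
gripper_force: 0.0
```

Call:
{"api": "servo_tool", "payload": {"deltas": "0.8 0 0 0 0 0 0; 0.8 0 0 0 0 0 0; 0.8 0 0 0 0 0 0; 0.8 0 0 0 0 0 0; 0.8 0 0 0 0 0 0; 0.8 0 0 0 0 0 0; 0.8 0 0 0 0 0 0; 0.8 0 0 0 0 0 0"}}

```text
time_s: 20.13
position: [0.5037, 0.0674, 0.2118]
tool_rot: [[0.149, 0.118, 0.982], [0.018, -0.993, 0.117], [0.989, 0.0, -0.15]]
ft_force: [-0.1, -0.1, 0.7]
grip_width: 0.0685
gripper_force: 0.0
```

Call:
{"api": "servo_tool", "payload": {"deltas": "0.8 0 0 0 0 0 0; 0.8 0 0 0 0 0 0; 0.8 0 0 0 0 0 0; 0.8 0 0 0 0 0 0; 0.8 0 0 0 0 0 0; 0.8 0 0 0 0 0 0; 0.8 0 0 0 0 0 0; 0.8 0 0 0 0 0 0"}}

```text
time_s: 20.8
position: [0.5036, 0.0674, 0.2118]
tool_rot: [[0.149, 0.118, 0.982], [0.018, -0.993, 0.116], [0.989, 0.0, -0.15]]
ft_force: [-0.2, -0.1, 0.5]
grip_width: 0.0684
gripper_force: 0.0
```

Call:
{"api": "servo_tool", "payload": {"deltas": "0.8 0 0 0 0 0 0; 0.8 0 0 0 0 0 0; 0.8 0 0 0 0 0 0; 0.8 0 0 0 0 0 0; 0.8 0 0 0 0 0 0; 0.8 0 0 0 0 0 0; 0.8 0 0 0 0 0 0; 0.8 0 0 0 0 0 0"}}

```text
time_s: 21.47
position: [0.5036, 0.0673, 0.2118]
tool_rot: [[0.149, 0.118, 0.982], [0.018, -0.993, 0.116], [0.989, 0.0, -0.15]]
ft_force: [0.2, -1.1, 0.5]
grip_width: 0.0685
gripper_force: 0.0
```

```bash
python3 - <<'E'
from hk import *
s=env.observe();print(s['time_s'],s['position'],s['ft_force'])
p=shot('wrist');q=shot('side')
cv2.imwrite('pics/f.png',np.hstack([cv2.resize(p['img'],(400,300)),cv2.resize(q['img'][100:400,160:400],(400,500))[:300*1] if 0 else cv2.resize(q['img'][100:400,160:460],(400,300))])[:,:,::-1])
for n,r in(('wrist',p),('side',q)):
    X=(cloud(r).reshape(-1,3)-H)@Rh*1e3;g=r['img'].reshape(-1,3).max(1)
    m=(X[:,0]>-60)&(X[:,0]<-12)&(abs(X[:,1])<50)&(X[:,2]<-60)&(X[:,2]>-290);Y=X[m]
    for z in(-280,-250,-190,-130,-90,-75):
        t=Y[(Y[:,2]>z)&(Y[:,2]<z+15)]
        if len(t):print(n,z,len(t),np.median(t,0))
E
```

```text
21.4667 [0.5036 0.0673 0.2118] [ 0.2405 -1.0957  0.496 ]
wrist -280 643 [ -30.0223   -0.6415 -271.5056]
wrist -250 808 [ -29.4528    0.4654 -242.429 ]
wrist -190 320 [ -39.8246    0.3877 -182.587 ]
wrist -130 409 [ -38.6875    0.3248 -122.3014]
wrist -90 488 [-37.8536   0.2866 -82.2437]
wrist -75 553 [-35.3061   0.2735 -66.722 ]
side -280 10 [ -31.1804  -21.37   -268.5222]
side -250 12 [ -30.4247   13.5673 -242.265 ]
side -190 27 [ -32.2511   12.5975 -182.1789]
side -130 27 [ -33.4161   12.6163 -122.429 ]
side -90 27 [-31.969   13.1971 -81.6999]
side -75 28 [-34.4338  10.6912 -69.6   ]
```

View pics/f.png

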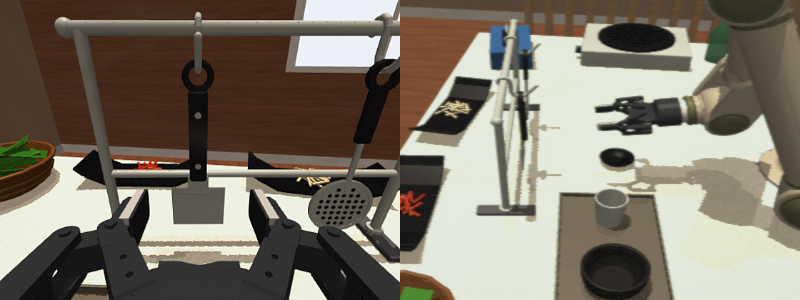

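The scraper hangs plumb on the hook with its eye at (198,75). The skimmer is still hanging at (340,200), and the cup stands upright on the tray at (612,208). I'll let it settle, then hand in.

Call:
{"api": "servo_tool", "payload": {"deltas": "0.8 0 0 0 0 0 0; 0.8 0 0 0 0 0 0; 0.8 0 0 0 0 0 0; 0.8 0 0 0 0 0 0; 0.8 0 0 0 0 0 0; 0.8 0 0 0 0 0 0; 0.8 0 0 0 0 0 0; 0.8 0 0 0 0 0 0"}}

```text
time_s: 22.23
position: [0.5036, 0.0674, 0.2118]
tool_rot: [[0.149, 0.118, 0.982], [0.018, -0.993, 0.116], [0.989, 0.0, -0.15]]
ft_force: [-0.3, 0.2, 0.5]
grip_width: 0.0686
gripper_force: 0.0
```

Call:
{"api": "servo_tool", "payload": {"deltas": "0.8 0 0 0 0 0 0; 0.8 0 0 0 0 0 0; 0.8 0 0 0 0 0 0; 0.8 0 0 0 0 0 0; 0.8 0 0 0 0 0 0; 0.8 0 0 0 0 0 0; 0.8 0 0 0 0 0 0; 0.8 0 0 0 0 0 0"}}

```text
time_s: 22.9
position: [0.5036, 0.0674, 0.2118]
tool_rot: [[0.149, 0.118, 0.982], [0.018, -0.993, 0.116], [0.989, 0.0, -0.15]]
ft_force: [-0.0, 0.1, -0.2]
grip_width: 0.0682
gripper_force: 0.0
```

```bash
python3 -c "
from h import *
print(env.close_job())"
```

```text
the job is handed in; nothing more can be done
None
```

The job is handed in at about 23 s (no verdict came back): the cup stands upright on the tray, and the scraper hangs plumb by its eye in the bend of the free hook, with the skimmer still on its hook and the bowl and dip dish not touched.

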